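# Clamp the standby battery: swing the hold-down bar home and run its wing nut down

### The arm

A 6-joint arm with a two-finger parallel gripper is mounted at the origin on the work surface. World frame = base frame: x ahead of the robot, y to its left, z up, the work surface at z = 0. Lengths are in m, angles in degrees, forces in N, time in s.
With the tool pointing down it reaches from about 0.3 to 0.775 m from the base axis. Payload 14.6 kg.
Tool frame: the origin (TCP) lies between the finger pads; the fingertips stand 8 mm ahead of it and the grasp point (between the pads) lies 11 mm behind it (robot.tcp_to_tips is the distance from the TCP to the fingertips, in m); z points along the fingers, y is the line along which they close (so a half turn about z gives the same grasp; the last joint's range is limited). The gripper opens to 85 mm and grips with 20 to 120 N. Pads are 22 mm wide; open, the fingers measure 114 mm over their backs; the gripper's body (76 mm by 85 mm) begins 54 mm behind the grasp point. The pads swing forward as they close: fully open they stand 13 mm farther back than shut.
Start: joints at [-67.758, 17.183, 87.147, -0, 75.671, -3.816], TCP at [0.242, -0.494, 0.239] pointing down, gripper open.
Joint ranges: [-173.82, 173.82], [-45.26, 126.66], [13.44, 144.39], [-59.66, 239.66], [0, 175.72], [-146.38, 146.38]. Speed limits (degrees/s): [127.2, 127.2, 147.25, 180, 180, 180].

### API

Orientations are given as [roll, pitch, yaw] about the fixed x, y, z axes, in that order (R = Rz(yaw) Ry(pitch) Rx(roll)).
In Python, from plant import robot gives the robot as it stands.
- The arm moves only by the shell command python3 -m handwheel 'ROWS' [FORCE]. ROWS is JSON, a list of rows, each an object with "dp": the shift along the tool's x, y, z in m, a list of three; "twist": the turn about the tool's z in rad; "fingers": the finger opening in m, from 0 to 0.0854. In form: [{"dp": [dx, dy, dz], "twist": twist, "fingers": fingers}, ...]. A call has exactly 5 rows; each row shifts and turns the commanded pose from where the row before left it, along the tool's axes as they then stand; what a row does not reach is not made up. A row lasts 1/12 s, in which the tool goes at most 41.7 mm and 7.16 degrees, less where a joint would pass 70% of its speed; a pose out of reach is approached as far as the arm can. A call with a gripper value outside its range is refused whole. The fingers move at their own pace and stop on an object; FORCE is the grip in N (left out, the last holds). Time passes only in rows, so rows that do not move let the fingers close, or fill a call up. It gives the time, the measured TCP pose, the force, the opening and the grip force at its end, in the units of the state.
- robot.state(): the state, without advancing time (a new reading comes with each control period).
- robot.get_image(name): name is "side" or "top" or "wrist"; returns a dict with "img" (384x512x3 uint8, red, green, blue), "intrinsics" (3x3 intrinsics, pixels), "pose" (4x4, takes a point from camera to world coordinates). Camera axes: x right, y up, looking along -z (the intrinsics and any distortion apply to the point x, -y, -z); pixel columns grow to the right and rows downward; lengths in m; the calibration is good to about 2 mm. A picture is of the moment at which its call begins. There is no depth.
- robot.finish_job(): hands the job in; it is judged then, once.
The state is a dict: "t": time; "qpos": joint angles; "dq": joint speeds; "joint_torque": joint torques, N m; "ee_pos": TCP position; "tcp_rot": TCP orientation; "wrist_force": force on the tool from outside, world axes, zero at the start; "moment": the same for the moment, N m; "grip_width": finger opening in m; "grip_force": force on a finger pad.
Only numpy, scipy, OpenCV 4.12 (cv2) and the standard library are available. Lean on these libraries where they do the work, as an engineer would, in place of code of your own. Each camera call takes 0.05 s, during which the arm holds its last target. There are 200 camera calls.

### The job

Clamp the standby battery in its tray: push the swung-out steel hold-down bar across the battery until its slot is fully home on the stud under the raised wing nut, then run the wing nut clockwise (seen from above) all the way down until it stops, stroke by stroke on its wings. Only push, with the fingertips or the outside of the fingers: pinch, lift or carry nothing, and leave the other things on the shelf where they are.

Things in the scene. Friction and masses are not known exactly. Their poses are not given: they have to be found in the camera images.
- battery_tray: Fixed galvanised tray, 120 (x) by 236 (y) mm, holding a dark grey battery 98 by 151 mm, its top 98 mm above the shelf. Origin: centre of the tray's underside, on the shelf. Studs at y = +92 mm (the bar's pivot, hex nut up to 118 mm) and -92 mm (wing nut). Two terminal caps, 16 by 20 mm, tops at 112 mm, stand on the battery at x = 35 mm, y = +56 (red) and -56 mm (black).
- nut_stud (a point): Top end, on the axis, of the fixed 12 mm threaded stud that carries the wing nut, 132 mm above the shelf, at the tray's y = -92 mm; axes as the tray's.
- bar (a joint): Swing angle of the hold-down bar about the vertical pivot stud at the tray's y = +92 mm, rad. 0 = fully home (hard stop: bar along the tray's y axis, slot on the wing nut's stud); grows as the free end swings out to the tray's -x side, at most 1.1. Starts at 0.45 to 0.85. About 2 N at bar_push moves it; it stays where it is left.
- bar_push (a point): Point on the outer face of the bar's upright leg, the face to push on: 110 mm along the bar from the pivot axis, 17 mm to the outer side of the line from pivot to slot, 116.5 mm above the shelf. Axes turn with the bar: x square to the face, into the bar (the way to push it home); y along the bar to the pivot; z up. The leg is 4.5 mm thick, top 130 mm above the shelf, 20 to 135 mm from the pivot.
- bar_slot (a point): Centre of the 14 mm wide open slot in the free end of the bar, 184 mm from the pivot axis, on the top of the flat leg, 102.5 mm above the shelf; axes as bar_push. The slot opens to +x. The bar is galvanised steel angle; its flat leg, 30 mm wide and 4 mm thick, lies just over the battery's top and ends 202 mm from the pivot. When home this point lies on the wing nut stud's axis.
- wingnut (a joint): Turning angle of the wing nut about its vertical stud, rad. 0 = run right down on the bar (a hard stop); grows as it is turned anticlockwise seen from above (unscrewed). Starts at 5.4 to 8.2. Friction about 0.03 N m; it stays where it is left and sinks 1.75 mm for each clockwise turn.
- nut_mid (a point): Point on the wing nut's axis at mid height of its wings; x along the line of the two wings, z up; the frame turns with the nut. 123.5 mm above the shelf with the nut right down, at most 2.5 mm higher before. The steel hub, 29 mm wide at its foot and 23 mm at its top, runs from 21 to 5 mm below this point; above the hub only the 12 mm stud stands between the wings.
- wing_mid (a point): Centre of one of the wing nut's two wings, 20.5 mm from the nut's axis along x; axes as nut_mid. Each wing is an upright round disc 24 mm across and 5 mm thick (across y), so it reaches from 12 mm below to 12 mm above this point; the other wing stands opposite. 65 mm from tip to tip.
- fuse_a: Black plastic fuse holder, 62 by 24 mm, 32 mm high, loose on the shelf near the wing nut's end of the tray; origin: centre of its underside, x along its length.
- fuse_b: Black plastic fuse holder like the other, loose on the shelf at the tray's -x side.
- torch: Yellow torch lying on the shelf, 160 mm long, 46 mm high; origin on the shelf near its middle, x along it to the lens.
- jar: Closed glass jar with a steel lid, 68 mm wide, 95 mm high; origin: centre of its underside.
- hammer: Small aluminium hammer with a black handle lying on the shelf, 240 mm long; x along the handle to the head.
- caddy: Blue plastic tool caddy with a closed clip lid, 118 by 208 mm, 86 mm high, carrying handle to 118 mm; origin: centre of its underside.
Mind the look-alikes: they are no part of the job. What is shaped like the fuse_b but white is not meant.

How it is judged (in metres and radians):
On the way, in this order (a step that is already met when the one before it is completed fails the run):
1. the bar is fully home on the stud (value of joint bar below 0.03 rad), for 0.2 s.
2. the wing nut is run right down (value of joint wingnut below 0.2 rad), for 0.2 s.
At the end, for the whole second after the job is handed in: The bar is home on the stud (within 0.03 rad of its stop), the wing nut is run down (within 0.2 rad of its stop), and nothing loose is moving (value of joint bar below 0.03 rad and value of joint wingnut below 0.2 rad and linear speed of each of fuse_a, fuse_b, torch, jar, hammer, caddy below 0.02 m/s); the robot touches nothing.
It fails at once if the wing nut is run down (below 2.5 rad) while the bar is not yet under it (bar over 0.15 rad) (value of joint bar above 0.15 rad and value of joint wingnut below 2.5 rad).
It fails at once if the wing nut is pinched: both faces of one wing, or the rims of both wings, pressed by the fingers at once ((contact force between the fingers and wingnut_c2 above 1.5 N and contact force between the fingers and wingnut_c3 above 1.5 N) or (contact force between the fingers and wingnut_c5 above 1.5 N and contact force between the fingers and wingnut_c6 above 1.5 N) or (contact force between the fingers and wingnut_c1 above 1.5 N and contact force between the fingers and wingnut_c4 above 1.5 N)).
It fails at once if the bar is pinched: both faces of its upright leg pressed by the fingers at once (contact force between the fingers and bar_c1 above 1.5 N and contact force between the fingers and bar_c2 above 1.5 N).
It fails at once if one of the other things on the shelf is lifted, carried or shifted by more than 20 mm (distance of any of fuse_a, fuse_b, torch, jar, hammer, caddy from where it was at the start of the episode above 0.02 m).
It also fails if it takes over 72 s, if anything falls off the work surface, if the arm or the gripper's body presses on something with over 40 N, if the wrist force passes 120 N, or if a joint passes its speed limit or range.

## Working session

There is one attempt and no reset: what is moved stays moved. The work goes in short steps, Python scripts to look and compute and a shell command to move; the robot and the scene stay as the last step left them, time stands still between calls to the robot, and variables do not carry over. Pictures are saved under pics/ and viewed, at most 10 in all, crops included, and the job is handed in when it is done.

```bash
mkdir -p pics; ls; python3 - <<'E'
from plant import robot
import cv2,numpy as np,pickle
s=robot.state();print(s)
d={}
for n in ("top","side","wrist"):
    r=robot.get_image(n);d[n]=r
    cv2.imwrite(f"pics/{n}0.png",cv2.cvtColor(r["img"],cv2.COLOR_RGB2BGR));print(n,r["intrinsics"],r["pose"].round(3) if hasattr(r["pose"],'round') else r["pose"])
    print([k for k in r])
pickle.dump(d,open("im0.pkl","wb"))
E
```

```text
pics
{'t': 0.0, 'qpos': array([-6.77595979e+01,  1.72154742e+01,  8.71822323e+01,  4.97704709e-04,
        7.56718329e+01, -3.81702985e+00]), 'dq': array([-0.05352047,  0.0102212 , -0.02284022, -0.095474  , -0.00156197,
       -0.04158827]), 'joint_torque': array([-1.62737433e-04, -5.43501091e+01, -3.61793268e+01, -1.05791044e-04,
        4.06356674e-03,  1.66586130e-05]), 'ee_pos': array([ 0.24149667, -0.49387436,  0.23870853]), 'tcp_rot': array([-1.79930647e+02, -5.11026999e-03,  2.60573054e+01]), 'wrist_force': array([ 0.14247626,  0.15919484, -0.30689167]), 'moment': array([ 0.05878022, -0.00732433,  0.00125165]), 'grip_force': 0.0, 'grip_width': 0.08548935406214819}
top [[424.96520928   0.         260.47578894]
 [  0.         424.96520928 189.65835861]
 [  0.           0.           1.        ]] [[-0.025  1.    -0.018  0.486]
 [-1.    -0.025 -0.018 -0.017]
 [-0.019  0.018  1.     1.228]
 [ 0.     0.     0.     1.   ]]
['img', 'intrinsics', 'pose']
side [[478.64369068   0.         250.96013617]
 [  0.         478.64369068 191.43847477]
 [  0.           0.           1.        ]] [[ 0.981  0.097 -0.167  0.298]
 [-0.193  0.536 -0.822 -1.194]
 [ 0.01   0.839  0.545  0.905]
 [ 0.     0.     0.     1.   ]]
['img', 'intrinsics', 'pose']
wrist [[281.6261852    0.         256.0895881 ]
 [  0.         281.6261852  188.69341881]
 [  0.           0.           1.        ]] [[ 0.439  0.857  0.27   0.311]
 [-0.898  0.419  0.131 -0.461]
 [-0.001 -0.3    0.954  0.374]
 [ 0.     0.     0.     1.   ]]
['img', 'intrinsics', 'pose']
```

```bash
python3 - <<'E'
import cv2
a=cv2.imread("pics/top0.png");b=cv2.imread("pics/side0.png")
cv2.imwrite("pics/top0b.png",cv2.resize(a,(800,600),interpolation=cv2.INTER_CUBIC))
cv2.imwrite("pics/side0b.png",cv2.resize(b,(800,600),interpolation=cv2.INTER_CUBIC))
E
```

```text
(no output)
```

View pics/top0b.png

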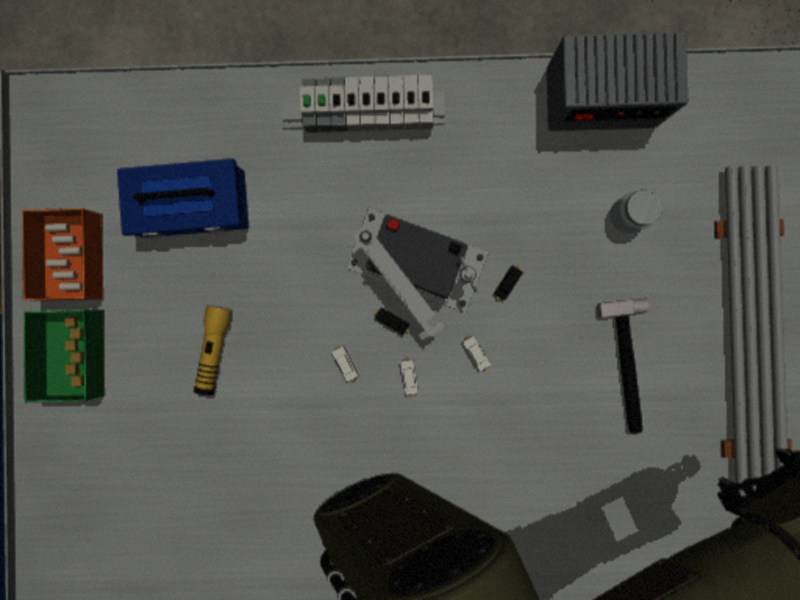

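View pics/side0b.png

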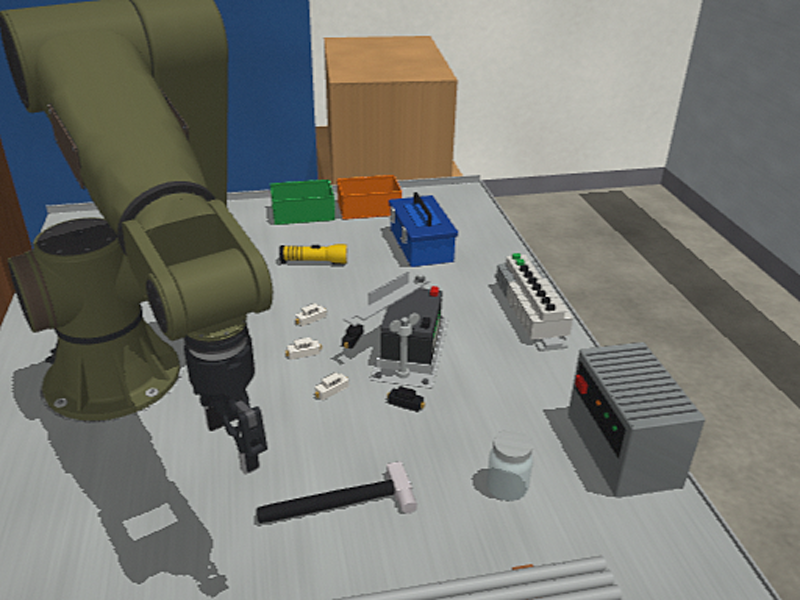

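The top view shows the pivot nut at about (365,237), the wing nut at (468,272) and the bar's free end at (430,330), in the 800x600 picture. fuse_b is at (392,321) and fuse_a at (508,283). I'll zoom in on this area to measure it more exactly.

```bash
cat > h.py <<'E'
import numpy as np,cv2
def ray(r,u,v):
    K=np.array(r["intrinsics"]);P=np.array(r["pose"])
    d=np.linalg.inv(K)@[u,v,1];d=P[:3,:3]@[d[0],-d[1],-d[2]]
    return P[:3,3],d
def at(r,u,v,z):
    o,d=ray(r,u,v);return (o+d*(z-o[2])/d[2])[:2]
def proj(r,p):
    P=np.array(r["pose"]);c=P[:3,:3].T@(np.array(p)-P[:3,3])
    q=np.array(r["intrinsics"])@[c[0],-c[1],-c[2]];return q[:2]/q[2]
E
python3 - <<'E'
import pickle,cv2,numpy as np
from h import *
d=pickle.load(open("im0.pkl","rb"))
a=d["top"]["img"][125:225,215:345];b=d["side"]["img"][165:270,200:300]
A=cv2.resize(a,None,fx=6,fy=6,interpolation=cv2.INTER_CUBIC)
B=cv2.resize(b,None,fx=5.7,fy=5.7,interpolation=cv2.INTER_CUBIC)
A=np.clip(A*1.5,0,255)
cv2.imwrite("pics/c1.png",cv2.cvtColor(A.astype(np.uint8),cv2.COLOR_RGB2BGR));cv2.imwrite("pics/c2.png",cv2.cvtColor(B,cv2.COLOR_RGB2BGR))
t=d["top"]
p=at(t,365/1.5625,237/1.5625,.118);n=at(t,468/1.5625,272/1.5625,.132);print(p,n,np.linalg.norm(p-n))
E
```

```text
[0.60804249 0.07110673] [ 0.54413797 -0.09876986] 0.18149888052030388
```

View pics/c1.png

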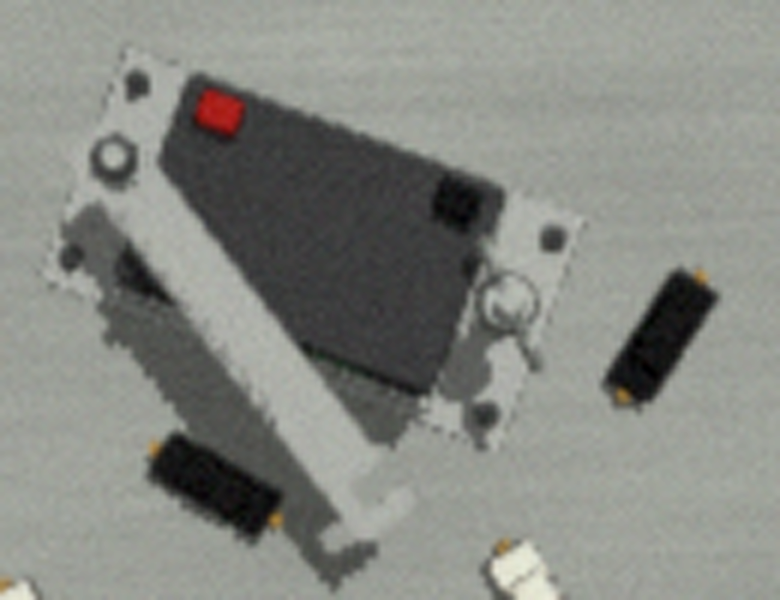

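View pics/c2.png

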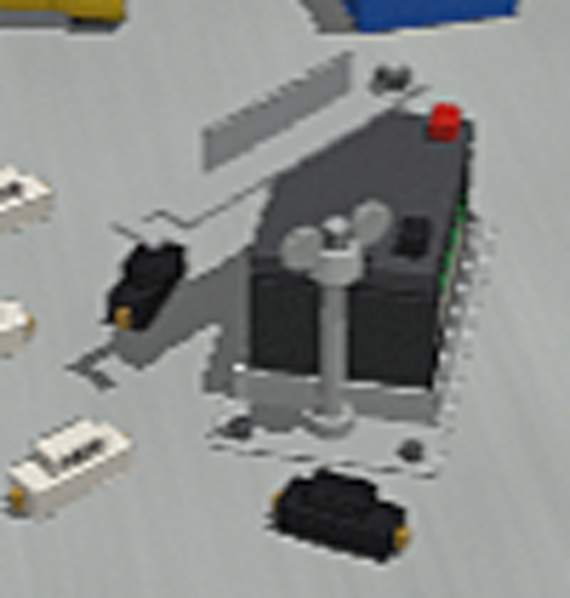

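The crop shows the pivot nut at (114,157), the stud top at (510,298) and the slot at about (375,490). In the side crop the wings are at (303,248) and (373,222). Next I'll fit the poses.

```bash
cat >> h.py <<'E'
def R2(a): c,s=np.cos(a),np.sin(a);return np.array([[c,-s],[s,c]])
E
python3 - <<'E'
import pickle
from h import *
from scipy.optimize import least_squares
d=pickle.load(open("im0.pkl","rb"))
T=lambda u,v:("top",(u+.5)/6-.5+215,(v+.5)/6-.5+125)
S=lambda u,v:("side",(u+.5)/5.7-.5+200,(v+.5)/5.7-.5+165)
obs=[((0,.092,.118),T(115,157)),((0,.092,.118),S(392,74)),((0,-.092,.132),T(510,298)),((0,-.092,.132),S(337,228)),
((.035,.056,.112),T(221,110)),((.035,-.056,.112),T(459,197)),((.035,.056,.112),S(446,110)),((.035,-.056,.112),S(415,228)),
((.06,-.118,.001),T(583,222)),((-.06,-.118,.001),T(487,445)),((-.06,.118,.001),T(48,280)),((.06,.118,.001),T(130,47))]
def res(q):
    return np.concatenate([proj(d[c],np.r_[q[:2]+R2(q[2])@p[:2],p[2]])-[u,v] for p,(c,u,v) in obs])
f=least_squares(res,[.57,-.01,-.36],loss="soft_l1");q=f.x;print("tray",q,np.degrees(q[2]));print(res(q).reshape(-1,2).round(1))
W=lambda p:q[:2]+R2(q[2])@np.array(p)
piv,nut=W((0,.092)),W((0,-.092));print("piv",piv,"nut",nut)
# bar: along dir b
bo=[((.184,0,.1025),T(378,490)),((.02,.017,.130),S(352,52)),((.135,.017,.130),S(205,128)),((.135,.017,.103),S(205,168))]
def rb(t):
    b=R2(q[2])@[-np.sin(t[0]),-np.cos(t[0])];o=np.array([b[1],-b[0]]) # outer
    return np.concatenate([proj(d[c],np.r_[piv+b*p[0]+o*p[1],p[2]])-[u,v] for p,(c,u,v) in bo])
g=least_squares(rb,[.6]);print("theta",g.x,rb(g.x).round(1))
# wings
for z in (.1255,):
    a=at(d["side"],*S(303,248)[1:],z);b=at(d["side"],*S(373,222)[1:],z)
    w=b-a;print("wing",a,b,np.linalg.norm(w),np.degrees(np.arctan2(w[1],w[0])), (a+b)/2)
for n in ("fuse_a",(661,337),.016),("fuse_b",(216,485),.016): print(n[0],at(d["top"],*T(*n[1])[1:],n[2]))
b=R2(q[2])@[-np.sin(g.x[0]),-np.cos(g.x[0])];o=np.array([b[1],-b[0]])
print("b",b,"o",o,"push",piv+.11*b+.017*o,"slot",piv+.184*b, "push home",W((-.017,-.018)))
E
```

```text
tray [ 0.57708282 -0.01412478 -0.38324999] -21.95860686860382
[[-0.2 -0.4]
 [ 0.3 -1.4]
 [ 0.2  0.4]
 [-0.1  0.2]
 [-0.3  0. ]
 [-0.   0.4]
 [ 0.1  1. ]
 [ 0.1  0.3]
 [ 0.4 -0.8]
 [ 1.9  0.9]
 [-1.4 -0.2]
 [-0.5 -0.1]]
piv [0.611485   0.07120101] nut [ 0.54268065 -0.09945057]
theta [0.54863659] [-0.9 -0.7 -0.8 -0.3 -0.2  0.7 -0.2  1.1]
wing [ 0.52494933 -0.10358518] [ 0.56421358 -0.08747555] 0.04244056325402529 22.30773305241244 [ 0.54458145 -0.09553037]
fuse_a [ 0.52941542 -0.17860888]
fuse_b [0.46437421 0.03430917]
b [-0.80274637 -0.5963206 ] o [-0.5963206   0.80274637] push [0.51304544 0.01925243] slot [ 0.46377966 -0.03852198] push home [ 0.55458524 -0.02446204]
```

The poses fit well: theta is about 0.55, the nut is at (0.543,-0.0995), and the wing line is at about 22°. I'll close the fingers, travel to a standoff outside the bar, and turn to a yaw of about 130°.

```bash
cat >> h.py <<'E'
def go(x,y,z,yaw):
    from plant import robot
    s=robot.state();p=s["ee_pos"];a=np.radians(s["tcp_rot"][2]);D=np.array([x,y])-p[:2]
    tx=np.array([np.cos(a),np.sin(a)]);ty=np.array([np.sin(a),-np.cos(a)])
    print("tool dp",(D@tx).round(4),(D@ty).round(4),round(p[2]-z,4),"twist",round(np.radians(np.degrees(a)-yaw),3),"tcp2tips",robot.tcp_to_tips,"j6",s["qpos"][5].round(1),"w",s["grip_width"].round(4))
E
A='{"dp":[0.0307,-0.0257,0],"twist":0,"fingers":0}'
python3 -m handwheel '[{"dp":[0.0307,-0.0257,0],"twist":0,"fingers":0},{"dp":[0.0307,-0.0257,0],"twist":0,"fingers":0},{"dp":[0.0307,-0.0257,0],"twist":0,"fingers":0},{"dp":[0.0307,-0.0257,0],"twist":0,"fingers":0},{"dp":[0.0307,-0.0257,0],"twist":0,"fingers":0}]'
python3 -m handwheel '[{"dp":[0.0307,-0.0257,0],"twist":0,"fingers":0},{"dp":[0.0307,-0.0257,0],"twist":0,"fingers":0},{"dp":[0.0307,-0.0257,0],"twist":0,"fingers":0},{"dp":[0.0307,-0.0257,0],"twist":0,"fingers":0},{"dp":[0.0307,-0.0257,0],"twist":0,"fingers":0}]'
python3 -m handwheel '[{"dp":[0.0307,-0.0257,0],"twist":0,"fingers":0},{"dp":[0.0307,-0.0257,0],"twist":0,"fingers":0},{"dp":[0.0307,-0.0257,0],"twist":0,"fingers":0},{"dp":[0.0307,-0.0257,0],"twist":0,"fingers":0},{"dp":[0.0307,-0.0257,0],"twist":0,"fingers":0}]'
python3 -m handwheel '[{"dp":[0,0,0],"twist":-0.12,"fingers":0},{"dp":[0,0,0],"twist":-0.12,"fingers":0},{"dp":[0,0,0],"twist":-0.12,"fingers":0},{"dp":[0,0,0],"twist":-0.12,"fingers":0},{"dp":[0,0,0],"twist":-0.12,"fingers":0}]'
python3 -m handwheel '[{"dp":[0,0,0],"twist":-0.12,"fingers":0},{"dp":[0,0,0],"twist":-0.12,"fingers":0},{"dp":[0,0,0],"twist":-0.12,"fingers":0},{"dp":[0,0,0],"twist":-0.12,"fingers":0},{"dp":[0,0,0],"twist":-0.12,"fingers":0}]'
python3 -m handwheel '[{"dp":[0,0,0],"twist":-0.12,"fingers":0},{"dp":[0,0,0],"twist":-0.12,"fingers":0},{"dp":[0,0,0],"twist":-0.12,"fingers":0},{"dp":[0,0,0],"twist":-0.12,"fingers":0},{"dp":[0,0,0],"twist":-0.12,"fingers":0}]'
python3 -c "
from h import go;go(.486,.055,.150,130)"
```

```text
t: 0.57
ee_pos: [0.3232, -0.3094, 0.2391]
tcp_rot: [-180.0, -0.0, 26.0]
wrist_force: [0.6, -0.8, 0.9]
grip_width: 0.0257
grip_force: 0.0
t: 0.98
ee_pos: [0.4048, -0.1264, 0.2394]
tcp_rot: [180.0, -0.0, 26.0]
wrist_force: [1.1, -0.6, 0.0]
grip_width: 0.0001
grip_force: 0.0
t: 1.4
ee_pos: [0.4862, 0.0567, 0.2393]
tcp_rot: [180.0, -0.0, 26.1]
wrist_force: [0.2, -0.5, 0.3]
grip_width: 0.0
grip_force: 0.0
t: 1.82
ee_pos: [0.4858, 0.0546, 0.239]
tcp_rot: [-180.0, 0.0, 60.8]
wrist_force: [-0.2, 0.5, -0.3]
grip_width: -0.0002
grip_force: 0.0
t: 2.23
ee_pos: [0.4859, 0.0545, 0.2391]
tcp_rot: [-180.0, -0.0, 95.2]
wrist_force: [-0.5, -0.3, -0.3]
grip_width: -0.0001
grip_force: 0.0
t: 2.65
ee_pos: [0.4858, 0.0545, 0.2391]
tcp_rot: [-180.0, -0.0, 129.5]
wrist_force: [-0.3, -0.9, 0.7]
grip_width: -0.0004
grip_force: 0.0Traceback (most recent call last):
  File "<string>", line 2, in <module>
    from h import go;go(.486,.055,.150,130)
                     ~~^^^^^^^^^^^^^^^^^^^^
  File "h.py", line 16, in go
    print("tool dp",(D@tx).round(4),(D@ty).round(4),round(p[2]-z,4),"twist",round(np.radians(np.degrees(a)-yaw),3),"tcp2tips",robot.tcp_to_tips,"j6",s["qpos"][5].round(1),"w",s["grip_width"].round(4))
                                                                                                                                                                               ^^^^^^^^^^^^^^^^^^^^^
AttributeError: 'float' object has no attribute 'round'
```

```bash
sed -i 's/s\["grip_width"\].round(4)/round(s["grip_width"],4)/' h.py
python3 -m handwheel '[{"dp":[0,0,0.024],"twist":0,"fingers":0},{"dp":[0,0,0.024],"twist":0,"fingers":0},{"dp":[0,0,0.024],"twist":0,"fingers":0},{"dp":[0,0,0.024],"twist":0,"fingers":0},{"dp":[0,0,0.008],"twist":0,"fingers":0}]'
python3 - <<'E'
from h import *
from plant import robot
go(.486,.055,.12,130)
r=robot.get_image("side");i=r["img"][120:270,170:330]
B=cv2.resize(i,None,fx=5,fy=4,interpolation=cv2.INTER_CUBIC);B=cv2.resize(i,(640,600),interpolation=cv2.INTER_CUBIC)
p=robot.state()["ee_pos"]
for z in (0,.008,.021):
    u=(proj(r,p-[0,0,z])-[170,120])*4;print(z,u);cv2.circle(B,tuple(int(k) for k in u),2,(255,0,0),-1)
cv2.imwrite("pics/s2.png",cv2.cvtColor(B,cv2.COLOR_RGB2BGR))
E
```

```text
t: 3.07
ee_pos: [0.4845, 0.0544, 0.1322]
tcp_rot: [-179.8, -0.2, 129.2]
wrist_force: [-0.1, 0.3, -0.6]
grip_width: 0.0001
grip_force: 0.0
tool dp -0.0005 0.0015 0.0122 twist -0.014 tcp2tips 0.008 j6 -37.1 w 0.0001
0 [239.77290498 234.87954984]
0.008 [239.92127277 243.6973204 ]
0.021 [240.16051867 257.91614426]
```

View pics/s2.png

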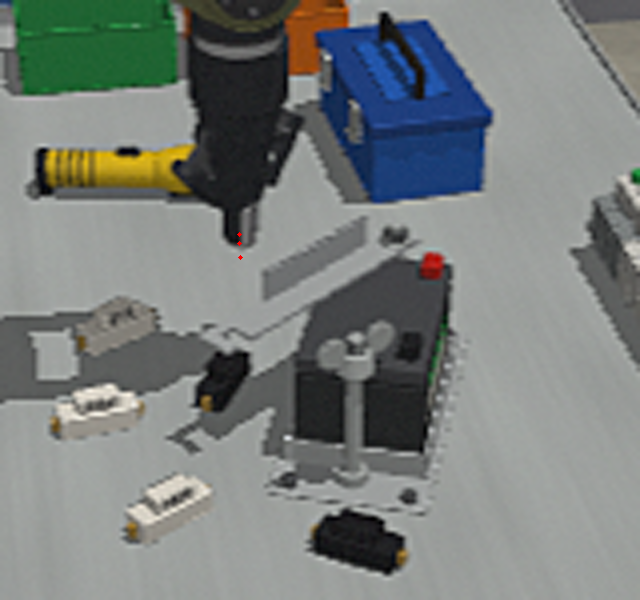

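The shut tips sit about 8 mm below the TCP, at (240,244), as specified. I'll go down 12 mm and push the bar along its arc.

```bash
python3 -m handwheel '[{"dp":[0,0,0.012],"twist":0,"fingers":0},{"dp":[-0.010,0,0],"twist":0,"fingers":0},{"dp":[-0.010,0,0],"twist":0,"fingers":0},{"dp":[-0.008,0,0],"twist":0,"fingers":0},{"dp":[-0.004,0,0],"twist":0.03,"fingers":0}]'
python3 -m handwheel '[{"dp":[-0.006,-0.0015,0],"twist":-0.055,"fingers":0},{"dp":[-0.006,-0.0015,0],"twist":-0.055,"fingers":0},{"dp":[-0.006,-0.0015,0],"twist":-0.055,"fingers":0},{"dp":[-0.006,-0.0015,0],"twist":-0.055,"fingers":0},{"dp":[-0.006,-0.0015,0],"twist":-0.055,"fingers":0}]'
python3 -m handwheel '[{"dp":[-0.006,-0.0015,0],"twist":-0.055,"fingers":0},{"dp":[-0.006,-0.0015,0],"twist":-0.055,"fingers":0},{"dp":[-0.006,-0.0015,0],"twist":-0.055,"fingers":0},{"dp":[-0.006,-0.0015,0],"twist":-0.055,"fingers":0},{"dp":[0,0,0],"twist":0,"fingers":0}]'
python3 -c "
from h import *;go(.5444,-.0204,.12,158)"
```

```text
t: 3.53
ee_pos: [0.5074, 0.0285, 0.1244]
tcp_rot: [179.9, 0.1, 127.4]
wrist_force: [-2.2, 2.1, 1.8]
grip_width: 0.0001
grip_force: 1.1
t: 3.95
ee_pos: [0.522, 0.0025, 0.124]
tcp_rot: [180.0, 0.0, 143.3]
wrist_force: [-0.0, 1.3, 1.1]
grip_width: 0.0001
grip_force: 1.0
t: 4.37
ee_pos: [0.5394, -0.0157, 0.1239]
tcp_rot: [180.0, 0.0, 155.9]
wrist_force: [-0.3, 0.5, -0.6]
grip_width: 0.0
grip_force: 0.0
tool dp -0.0065 -0.0022 0.0039 twist -0.037 tcp2tips 0.008 j6 -71.4 w 0.0
```

```bash
python3 -m handwheel '[{"dp":[-0.002,0,0],"twist":-0.03,"fingers":0},{"dp":[-0.002,0,0],"twist":0,"fingers":0},{"dp":[-0.001,0,0],"twist":0,"fingers":0},{"dp":[-0.001,0,0],"twist":0,"fingers":0},{"dp":[0,0,0],"twist":0,"fingers":0}]'
python3 -m handwheel '[{"dp":[-0.001,0,0],"twist":0,"fingers":0},{"dp":[-0.001,0,0],"twist":0,"fingers":0},{"dp":[0,0,0],"twist":0,"fingers":0},{"dp":[0,0,0],"twist":0,"fingers":0},{"dp":[0,0,0],"twist":0,"fingers":0}]'
python3 -c "
from h import *;go(.5444,-.0204,.12,158)"
```

```text
t: 4.78
ee_pos: [0.5442, -0.0173, 0.1234]
tcp_rot: [180.0, 0.0, 157.5]
wrist_force: [-0.5, 0.1, -0.4]
grip_width: -0.0
grip_force: 0.2
t: 5.2
ee_pos: [0.5456, -0.0178, 0.1232]
tcp_rot: [-180.0, -0.1, 157.5]
wrist_force: [-5.2, 0.7, 2.4]
grip_width: -0.0005
grip_force: 2.7
tool dp 0.0001 -0.0028 0.0032 twist -0.008 tcp2tips 0.008 j6 -73.3 w -0.0005
```

```bash
python3 -m handwheel '[{"dp":[-0.001,0,0],"twist":0,"fingers":0},{"dp":[-0.001,0,0],"twist":0,"fingers":0},{"dp":[-0.001,0,0],"twist":0,"fingers":0},{"dp":[0,0,0],"twist":0,"fingers":0},{"dp":[0,0,0],"twist":0,"fingers":0}]'
python3 -m handwheel '[{"dp":[0.005,0,0],"twist":0,"fingers":0},{"dp":[0.025,0,0],"twist":0,"fingers":0},{"dp":[0.015,0,-0.02],"twist":0,"fingers":0.03},{"dp":[0,0,-0.03],"twist":0,"fingers":0.03},{"dp":[0,0,-0.03],"twist":0,"fingers":0.03}]'
python3 - <<'E'
from h import *
from plant import robot
go(.5427,-.0995,.132,202)
r=robot.get_image("top");s=robot.get_image("side")
A=cv2.resize(r["img"][125:200,250:350],(800,600),interpolation=cv2.INTER_CUBIC);A=np.clip(A*1.4,0,255).astype(np.uint8)
B=cv2.resize(s["img"][175:245,225:320],(800,590),interpolation=cv2.INTER_CUBIC)
A=np.vstack([cv2.resize(A,(400,300)),np.zeros((0,400,3),np.uint8)]);B=cv2.resize(B,(400,300))
cv2.imwrite("pics/n1.png",cv2.cvtColor(np.hstack([A,B]),cv2.COLOR_RGB2BGR))
E
```

```text
t: 5.62
ee_pos: [0.5459, -0.018, 0.1231]
tcp_rot: [-179.9, -0.5, 157.6]
wrist_force: [-29.1, 7.5, 17.5]
grip_width: 0.0001
grip_force: 15.4
t: 6.03
ee_pos: [0.5065, -0.0015, 0.2042]
tcp_rot: [-180.0, -0.0, 157.6]
wrist_force: [1.6, -0.3, 0.2]
grip_width: 0.0302
grip_force: 0.0
tool dp -0.0709 -0.0767 0.0722 twist -0.776 tcp2tips 0.008 j6 -71.9 w 0.0302
```

View pics/n1.png

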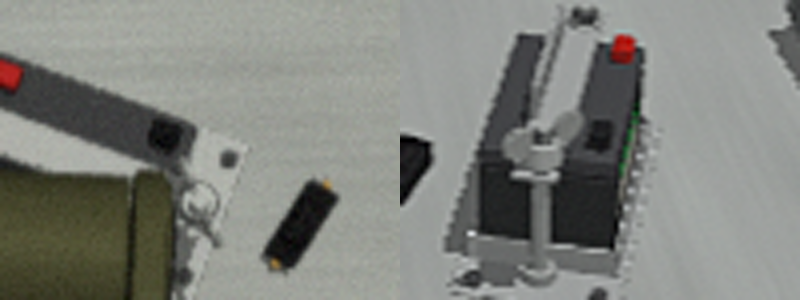

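The bar is home: 29 N gave no further motion, and the slot sits on the stud. Now I'll move over the nut with the fingers 30 mm apart and the tool's x along the wings.

```bash
python3 -m handwheel '[{"dp":[-0.0236,-0.0256,0],"twist":0,"fingers":0.03},{"dp":[-0.0236,-0.0256,0],"twist":0,"fingers":0.03},{"dp":[-0.0236,-0.0256,0],"twist":0,"fingers":0.03},{"dp":[0,0,0],"twist":-0.11,"fingers":0.03},{"dp":[0,0,0],"twist":-0.11,"fingers":0.03}]'
python3 -m handwheel '[{"dp":[0,0,0],"twist":-0.11,"fingers":0.03},{"dp":[0,0,0],"twist":-0.11,"fingers":0.03},{"dp":[0,0,0],"twist":-0.11,"fingers":0.03},{"dp":[0,0,0],"twist":-0.11,"fingers":0.03},{"dp":[0,0,0],"twist":-0.11,"fingers":0.03}]'
python3 - <<'E'
from h import *
from plant import robot
go(.5427,-.0995,.129,202)
s=robot.get_image("wrist")
p=np.array([.5427,-.0995])
print("stud top proj",proj(s,[*p,.132]),"wing tips",[proj(s,[*(p+k*.0205*np.array([np.cos(.384),np.sin(.384)])),.1375]) for k in(1,-1)])
u=proj(s,[*p,.132]).astype(int)
cv2.imwrite("pics/w1.png",cv2.cvtColor(cv2.resize(s["img"],(800,600)),cv2.COLOR_RGB2BGR))
E
```

```text
t: 6.55
ee_pos: [0.5436, -0.1016, 0.2025]
tcp_rot: [180.0, -0.0, 170.3]
wrist_force: [0.2, 0.8, -0.4]
grip_width: 0.0299
grip_force: 0.0
t: 6.97
ee_pos: [0.5434, -0.1, 0.2028]
tcp_rot: [180.0, 0.0, -158.0]
wrist_force: [1.0, 0.8, -0.5]
grip_width: 0.03
grip_force: 0.0
tool dp 0.0005 0.0007 0.0738 twist -6.284 tcp2tips 0.008 j6 -126.2 w 0.03
stud top proj [258.01135086 202.75932736] wing tips [array([258.02994716, 229.79460198]), array([258.09296559, 179.32056549])]
```

View pics/w1.png

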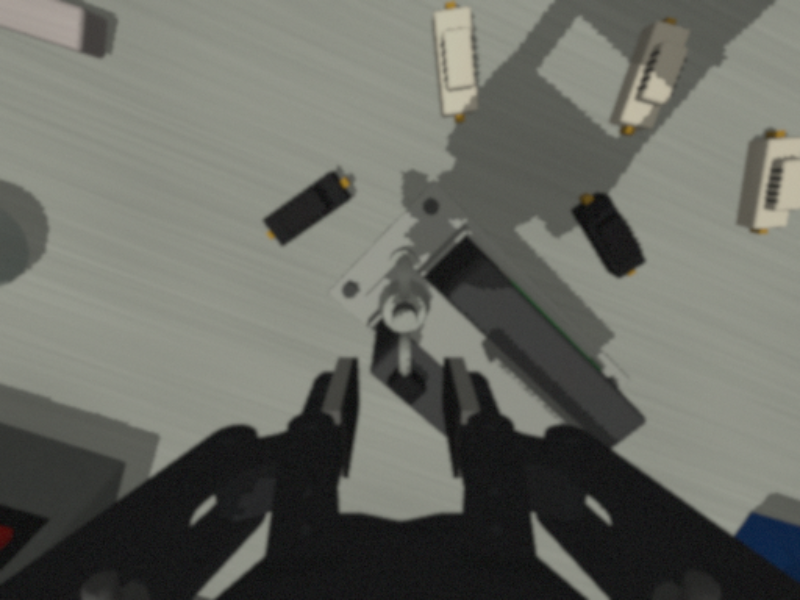

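The wrist view has the stud at (403,313) against a predicted (403,317), and the wings lie along the tool's x between the fingers. I'll descend and start the first stroke.

```bash
python3 -m handwheel '[{"dp":[0.0005,0.0007,0.025],"twist":0,"fingers":0.03},{"dp":[0,0,0.025],"twist":0,"fingers":0.03},{"dp":[0,0,0.016],"twist":0,"fingers":0.03},{"dp":[0,0,0.008],"twist":0,"fingers":0.03},{"dp":[0,0,0],"twist":0,"fingers":0.03}]'
python3 -c "
from h import *;go(.5427,-.0995,.129,202)"
```

```text
t: 7.43
ee_pos: [0.5419, -0.0993, 0.1275]
tcp_rot: [179.9, -0.1, -158.4]
wrist_force: [-0.5, 0.0, 0.8]
grip_width: 0.0299
grip_force: 0.0
tool dp -0.0006 -0.0005 -0.0015 twist -6.291 tcp2tips 0.008 j6 -125.8 w 0.0299
```

```bash
python3 -m handwheel '[{"dp":[0,0,0],"twist":0.12,"fingers":0.03},{"dp":[0,0,0],"twist":0.12,"fingers":0.03},{"dp":[0,0,0],"twist":0.12,"fingers":0.03},{"dp":[0,0,0],"twist":0.12,"fingers":0.03},{"dp":[0,0,0],"twist":0.12,"fingers":0.03}]'
python3 -m handwheel '[{"dp":[0,0,0],"twist":0.08,"fingers":0.03},{"dp":[0,0,0],"twist":0.06,"fingers":0.03},{"dp":[0,0,0],"twist":0.06,"fingers":0.03},{"dp":[0,0,0],"twist":0.06,"fingers":0.03},{"dp":[0,0,0],"twist":0.08,"fingers":0.03}]'
python3 -m handwheel '[{"dp":[0,0,0],"twist":0.1,"fingers":0.03},{"dp":[0,0,0],"twist":0.1,"fingers":0.03},{"dp":[0,0,0],"twist":0.1,"fingers":0.03},{"dp":[0,0,0],"twist":0.1,"fingers":0.03},{"dp":[0,0,0],"twist":0.1,"fingers":0.03}]'
python3 -c "
from h import *;go(.5427,-.0995,.129,120)
from plant import robot;s=robot.state();print(s['moment'],s['wrist_force'])"
```

```text
t: 7.85
ee_pos: [0.5432, -0.0996, 0.1307]
tcp_rot: [-180.0, 0.1, 166.9]
wrist_force: [-1.5, -0.3, 0.0]
grip_width: 0.03
grip_force: 0.0
t: 8.27
ee_pos: [0.543, -0.0994, 0.1305]
tcp_rot: [180.0, 0.1, 147.6]
wrist_force: [-1.4, 1.9, 0.7]
grip_width: 0.0299
grip_force: 0.8
t: 8.68
ee_pos: [0.543, -0.0994, 0.1305]
tcp_rot: [179.9, 0.0, 118.8]
wrist_force: [-0.7, 1.4, -1.3]
grip_width: 0.0302
grip_force: 0.8
tool dp 0.0 -0.0004 0.0015 twist -0.021 tcp2tips 0.008 j6 -43.0 w 0.0302
[ 0.31769668  0.09390413 -0.00059235] [-0.71839455  1.35441874 -1.31138137]
```

```bash
python3 -m handwheel '[{"dp":[0,0,0],"twist":0.12,"fingers":0.03},{"dp":[0,0,0],"twist":0.12,"fingers":0.03},{"dp":[0,0,0],"twist":0.12,"fingers":0.03},{"dp":[0,0,0],"twist":0.12,"fingers":0.03},{"dp":[0,0,0],"twist":0.12,"fingers":0.03}]'
python3 -m handwheel '[{"dp":[0,0,0],"twist":0.12,"fingers":0.03},{"dp":[0,0,0],"twist":0.12,"fingers":0.03},{"dp":[0,0,0],"twist":0.12,"fingers":0.03},{"dp":[0,0,0],"twist":0.12,"fingers":0.03},{"dp":[0,0,0],"twist":0.12,"fingers":0.03}]'
python3 -m handwheel '[{"dp":[0,0,0],"twist":0.12,"fingers":0.03},{"dp":[0,0,0],"twist":0.12,"fingers":0.03},{"dp":[0,0,0],"twist":0.12,"fingers":0.03},{"dp":[0,0,0],"twist":0.12,"fingers":0.03},{"dp":[0,0,0],"twist":0.12,"fingers":0.03}]'
python3 -m handwheel '[{"dp":[0,0,0],"twist":0.12,"fingers":0.03},{"dp":[0,0,0],"twist":0.12,"fingers":0.03},{"dp":[0,0,0],"twist":0.12,"fingers":0.03},{"dp":[0,0,0],"twist":0.12,"fingers":0.03},{"dp":[0,0,0],"twist":0.12,"fingers":0.03}]'
python3 -m handwheel '[{"dp":[0,0,0],"twist":0.12,"fingers":0.03},{"dp":[0,0,0],"twist":0.12,"fingers":0.03},{"dp":[0,0,0],"twist":0.12,"fingers":0.03},{"dp":[0,0,0],"twist":0.12,"fingers":0.03},{"dp":[0,0,0],"twist":0.08,"fingers":0.03}]'
python3 - <<'E'
from h import *
go(.5427,-.0995,.129,-60)
from plant import robot;s=robot.state();print(s['moment'],s['wrist_force'])
s=robot.get_image("wrist")
cv2.imwrite("pics/w2.png",cv2.cvtColor(cv2.resize(s["img"][150:300,150:350],(800,600)),cv2.COLOR_RGB2BGR))
E
```

```text
t: 9.1
ee_pos: [0.5432, -0.0993, 0.1306]
tcp_rot: [179.9, -0.0, 84.4]
wrist_force: [-0.5, 1.2, -0.5]
grip_width: 0.0295
grip_force: 0.7
t: 9.52
ee_pos: [0.5433, -0.0995, 0.1307]
tcp_rot: [179.9, -0.1, 50.0]
wrist_force: [1.2, 1.2, -0.6]
grip_width: 0.03
grip_force: 0.7
t: 9.93
ee_pos: [0.5431, -0.0995, 0.1306]
tcp_rot: [180.0, -0.1, 15.6]
wrist_force: [-1.1, 0.9, -0.7]
grip_width: 0.0302
grip_force: 1.0
t: 10.35
ee_pos: [0.5429, -0.0994, 0.1305]
tcp_rot: [-180.0, -0.1, -18.8]
wrist_force: [-1.0, 1.3, -0.4]
grip_width: 0.0298
grip_force: 0.9
t: 10.77
ee_pos: [0.543, -0.0994, 0.1305]
tcp_rot: [-179.9, -0.0, -50.9]
wrist_force: [-1.9, 1.5, -0.2]
grip_width: 0.0302
grip_force: 0.8
tool dp -0.0001 0.0003 0.0015 twist 0.159 tcp2tips 0.008 j6 126.7 w 0.0302
[ 0.29662725  0.14012692 -0.0105088 ] [-1.91371978  1.52972554 -0.19059916]
```

View pics/w2.png

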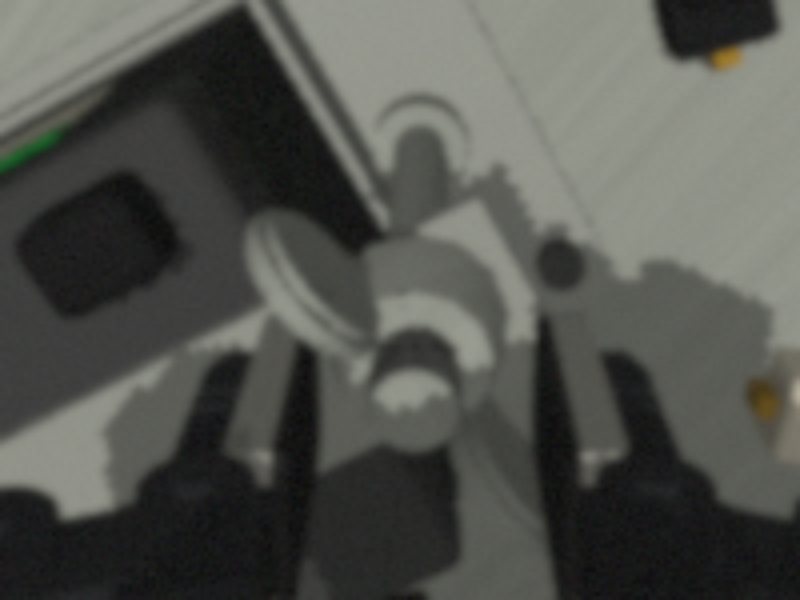

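The first stroke worked. The wings are on the pad corners, with the wing line at a yaw of about -5°. I'll back off, lift, turn back about 206°, and lower again.

```bash
python3 -m handwheel '[{"dp":[0,0,0],"twist":-0.1,"fingers":0.03},{"dp":[0,0,0],"twist":-0.1,"fingers":0.03},{"dp":[0,0,-0.015],"twist":0,"fingers":0.03},{"dp":[0,0,-0.015],"twist":0,"fingers":0.03},{"dp":[0,0,0],"twist":0,"fingers":0.03}]'
python3 -m handwheel '[{"dp":[0,0,0],"twist":-0.12,"fingers":0.03},{"dp":[0,0,0],"twist":-0.12,"fingers":0.03},{"dp":[0,0,0],"twist":-0.12,"fingers":0.03},{"dp":[0,0,0],"twist":-0.12,"fingers":0.03},{"dp":[0,0,0],"twist":-0.12,"fingers":0.03}]'
python3 -m handwheel '[{"dp":[0,0,0],"twist":-0.12,"fingers":0.03},{"dp":[0,0,0],"twist":-0.12,"fingers":0.03},{"dp":[0,0,0],"twist":-0.12,"fingers":0.03},{"dp":[0,0,0],"twist":-0.12,"fingers":0.03},{"dp":[0,0,0],"twist":-0.12,"fingers":0.03}]'
python3 -m handwheel '[{"dp":[0,0,0],"twist":-0.12,"fingers":0.03},{"dp":[0,0,0],"twist":-0.12,"fingers":0.03},{"dp":[0,0,0],"twist":-0.12,"fingers":0.03},{"dp":[0,0,0],"twist":-0.12,"fingers":0.03},{"dp":[0,0,0],"twist":-0.12,"fingers":0.03}]'
python3 -m handwheel '[{"dp":[0,0,0],"twist":-0.12,"fingers":0.03},{"dp":[0,0,0],"twist":-0.12,"fingers":0.03},{"dp":[0,0,0],"twist":-0.12,"fingers":0.03},{"dp":[0,0,0],"twist":-0.12,"fingers":0.03},{"dp":[0,0,0],"twist":-0.12,"fingers":0.03}]'
python3 -m handwheel '[{"dp":[0,0,0],"twist":-0.12,"fingers":0.03},{"dp":[0,0,0],"twist":-0.12,"fingers":0.03},{"dp":[0,0,0],"twist":-0.12,"fingers":0.03},{"dp":[0,0,0],"twist":-0.12,"fingers":0.03},{"dp":[0,0,0],"twist":-0.12,"fingers":0.03}]'
python3 -m handwheel '[{"dp":[0,0,0],"twist":-0.12,"fingers":0.03},{"dp":[0,0,0],"twist":-0.12,"fingers":0.03},{"dp":[0,0,0],"twist":-0.12,"fingers":0.03},{"dp":[0,0,0],"twist":-0.12,"fingers":0.03},{"dp":[0,0,0],"twist":-0.06,"fingers":0.03}]' | head -3
python3 -c "
from h import *;go(.543,-.0995,.129,165)"
```

```text
t: 11.23
ee_pos: [0.544, -0.0998, 0.163]
tcp_rot: [-179.9, -0.3, -38.9]
wrist_force: [-0.3, 1.5, 0.4]
grip_width: 0.0298
grip_force: 0.0
t: 11.65
ee_pos: [0.5427, -0.0995, 0.1594]
tcp_rot: [180.0, -0.0, -4.2]
wrist_force: [0.7, 0.7, -0.6]
grip_width: 0.0299
grip_force: 0.0
t: 12.07
ee_pos: [0.5427, -0.0995, 0.1594]
tcp_rot: [180.0, -0.0, 30.2]
wrist_force: [0.0, -0.1, 0.9]
grip_width: 0.03
grip_force: 0.0
t: 12.48
ee_pos: [0.5427, -0.0995, 0.1594]
tcp_rot: [180.0, -0.0, 64.5]
wrist_force: [1.1, 0.2, 0.1]
grip_width: 0.0298
grip_force: 0.0
t: 12.9
ee_pos: [0.5427, -0.0995, 0.1594]
tcp_rot: [180.0, 0.0, 98.9]
wrist_force: [0.4, -0.1, 0.3]
grip_width: 0.03
grip_force: 0.0
t: 13.32
ee_pos: [0.5427, -0.0995, 0.1594]
tcp_rot: [180.0, 0.0, 133.3]
wrist_force: [0.1, 0.2, -0.9]
grip_width: 0.03
grip_force: 0.0
t: 13.73
ee_pos: [0.5427, -0.0995, 0.1594]
tcp_rot: [-180.0, 0.0, 164.3]
tool dp -0.0003 0.0001 0.0304 twist -0.012 tcp2tips 0.008 j6 -88.5 w 0.0302
```

```bash
python3 -m handwheel '[{"dp":[0,0,0.015],"twist":0,"fingers":0.03},{"dp":[0,0,0.011],"twist":0,"fingers":0.03},{"dp":[0,0,0.004],"twist":0,"fingers":0.03},{"dp":[0,0,0],"twist":0,"fingers":0.03},{"dp":[0,0,0],"twist":0.06,"fingers":0.03}]'
python3 -m handwheel '[{"dp":[0,0,0],"twist":0.12,"fingers":0.03},{"dp":[0,0,0],"twist":0.12,"fingers":0.03},{"dp":[0,0,0],"twist":0.12,"fingers":0.03},{"dp":[0,0,0],"twist":0.06,"fingers":0.03},{"dp":[0,0,0],"twist":0.06,"fingers":0.03}]'
python3 -m handwheel '[{"dp":[0,0,0],"twist":0.06,"fingers":0.03},{"dp":[0,0,0],"twist":0.06,"fingers":0.03},{"dp":[0,0,0],"twist":0.12,"fingers":0.03},{"dp":[0,0,0],"twist":0.12,"fingers":0.03},{"dp":[0,0,0],"twist":0.12,"fingers":0.03}]'
python3 -m handwheel '[{"dp":[0,0,0],"twist":0.12,"fingers":0.03},{"dp":[0,0,0],"twist":0.12,"fingers":0.03},{"dp":[0,0,0],"twist":0.12,"fingers":0.03},{"dp":[0,0,0],"twist":0.12,"fingers":0.03},{"dp":[0,0,0],"twist":0.12,"fingers":0.03}]'
python3 -m handwheel '[{"dp":[0,0,0],"twist":0.1,"fingers":0.03},{"dp":[0,0,0],"twist":0.1,"fingers":0.03},{"dp":[0,0,0],"twist":0.1,"fingers":0.03},{"dp":[0,0,0],"twist":0.1,"fingers":0.03},{"dp":[0,0,0],"twist":0.1,"fingers":0.03}]'
python3 -c "
from h import *;go(.543,-.0995,.129,-60)
from plant import robot;s=robot.state();print(s['moment'],s['joint_torque'][5])"
```

```text
t: 14.15
ee_pos: [0.5426, -0.0995, 0.1293]
tcp_rot: [-180.0, -0.0, 160.5]
wrist_force: [0.3, 0.1, 0.3]
grip_width: 0.0302
grip_force: 0.0
t: 14.57
ee_pos: [0.5428, -0.0995, 0.1299]
tcp_rot: [180.0, 0.0, 132.7]
wrist_force: [-0.7, 0.4, 0.5]
grip_width: 0.0295
grip_force: 0.0
t: 14.98
ee_pos: [0.5427, -0.0993, 0.1298]
tcp_rot: [180.0, -0.0, 105.1]
wrist_force: [0.2, 2.0, -0.2]
grip_width: 0.0302
grip_force: 0.8
t: 15.4
ee_pos: [0.5428, -0.0993, 0.1298]
tcp_rot: [180.0, -0.0, 70.7]
wrist_force: [0.5, 0.7, -0.3]
grip_width: 0.0304
grip_force: 0.7
t: 15.82
ee_pos: [0.543, -0.0994, 0.1299]
tcp_rot: [180.0, -0.0, 42.1]
wrist_force: [2.0, 1.2, 0.2]
grip_width: 0.03
grip_force: 0.7
tool dp -0.0001 0.0001 0.0009 twist 1.782 tcp2tips 0.008 j6 33.7 w 0.03
[ 0.18591065 -0.21316423  0.02647338] -2.4846448749303818
```

```bash
cat > ok.py <<'E'
import sys
from plant import robot
s=robot.state();print(round(s["tcp_rot"][2],1),round(s["grip_force"],1),s["wrist_force"].round(1),s["moment"].round(2))
sys.exit(s["grip_force"]>2.5)
E
python3 -m handwheel '[{"dp":[0,0,0],"twist":0.06,"fingers":0.03},{"dp":[0,0,0],"twist":0.06,"fingers":0.03},{"dp":[0,0,0],"twist":0.06,"fingers":0.03},{"dp":[0,0,0],"twist":0.06,"fingers":0.03},{"dp":[0,0,0],"twist":0.06,"fingers":0.03}]' >/dev/null; python3 ok.py &&
python3 -m handwheel '[{"dp":[0,0,0],"twist":0.06,"fingers":0.03},{"dp":[0,0,0],"twist":0.06,"fingers":0.03},{"dp":[0,0,0],"twist":0.06,"fingers":0.03},{"dp":[0,0,0],"twist":0.06,"fingers":0.03},{"dp":[0,0,0],"twist":0.06,"fingers":0.03}]' >/dev/null; python3 ok.py &&
python3 -m handwheel '[{"dp":[0,0,0],"twist":0.06,"fingers":0.03},{"dp":[0,0,0],"twist":0.06,"fingers":0.03},{"dp":[0,0,0],"twist":0.06,"fingers":0.03},{"dp":[0,0,0],"twist":0.06,"fingers":0.03},{"dp":[0,0,0],"twist":0.06,"fingers":0.03}]' >/dev/null; python3 ok.py &&
python3 -m handwheel '[{"dp":[0,0,0],"twist":0.06,"fingers":0.03},{"dp":[0,0,0],"twist":0.06,"fingers":0.03},{"dp":[0,0,0],"twist":0.06,"fingers":0.03},{"dp":[0,0,0],"twist":0.06,"fingers":0.03},{"dp":[0,0,0],"twist":0.06,"fingers":0.03}]' >/dev/null; python3 ok.py &&
python3 -m handwheel '[{"dp":[0,0,0],"twist":0.06,"fingers":0.03},{"dp":[0,0,0],"twist":0.06,"fingers":0.03},{"dp":[0,0,0],"twist":0.06,"fingers":0.03},{"dp":[0,0,0],"twist":0.06,"fingers":0.03},{"dp":[0,0,0],"twist":0.06,"fingers":0.03}]' >/dev/null; python3 ok.py
```

```text
25.0 0.7 [ 1.5 -0.3  0.2] [ 0.11 -0.28  0.09]
7.8 0.9 [-1.   2.2  0.2] [0.22 0.11 0.03]
-9.4 0.9 [-1.3  1.4  1.1] [0.28 0.12 0.08]
-26.5 0.9 [-1.2  1.1 -0. ] [ 0.34  0.18 -0.01]
-43.7 16.6 [-4.2  9.4  1.7] [1.45 0.66 0.64]
```

```bash
python3 -m handwheel '[{"dp":[0,0,0],"twist":0.03,"fingers":0.03},{"dp":[0,0,0],"twist":0,"fingers":0.03},{"dp":[0,0,0],"twist":0,"fingers":0.03},{"dp":[0,0,0],"twist":0,"fingers":0.03},{"dp":[0,0,0],"twist":0,"fingers":0.03}]'; python3 ok.py
python3 - <<'E'
from h import *
from plant import robot
w=robot.get_image("wrist")["img"][150:300,150:350];s=robot.get_image("side")["img"][160:250,215:335]
cv2.imwrite("pics/w3.png",cv2.cvtColor(np.hstack([cv2.resize(w,(400,300),interpolation=cv2.INTER_CUBIC),cv2.resize(s,(400,300),interpolation=cv2.INTER_CUBIC)]),cv2.COLOR_RGB2BGR))
E
```

```text
t: 18.32
ee_pos: [0.5422, -0.0984, 0.1295]
tcp_rot: [-180.0, 0.1, -45.2]
wrist_force: [-3.6, 8.7, 1.6]
grip_width: 0.0301
grip_force: 22.7
-45.2 22.7 [-3.6  8.7  1.6] [1.37 0.61 0.88]
```

View pics/w3.png

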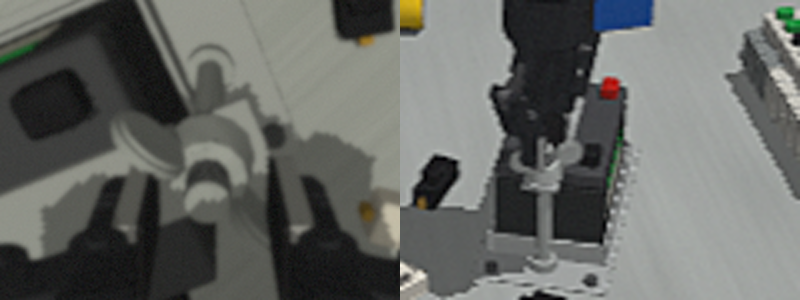

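The nut is at its stop. The moment rises (0.64 to 0.88 N m) with almost no turning, the total turned is about 6.5 rad (within the 5.4–8.2 start range), and the nut sits on the bar. I'll back off, lift clear and check.

```bash
python3 -m handwheel '[{"dp":[0,0,0],"twist":-0.1,"fingers":0.03},{"dp":[0,0,0],"twist":-0.12,"fingers":0.03},{"dp":[0,0,0],"twist":-0.1,"fingers":0.03},{"dp":[0,0,0],"twist":-0.06,"fingers":0.03},{"dp":[0,0,0],"twist":0,"fingers":0.03}]'; python3 ok.py
python3 -m handwheel '[{"dp":[0,0,-0.005],"twist":0,"fingers":0.03},{"dp":[0,0,-0.02],"twist":0,"fingers":0.03},{"dp":[0,0,-0.03],"twist":0,"fingers":0.03},{"dp":[0,0,-0.03],"twist":0,"fingers":0.03},{"dp":[0,0,0],"twist":0,"fingers":0.03}]'
python3 -m handwheel '[{"dp":[0,0,0],"twist":0,"fingers":0.03},{"dp":[0,0,0],"twist":0,"fingers":0.03},{"dp":[0,0,0],"twist":0,"fingers":0.03},{"dp":[0,0,0],"twist":0,"fingers":0.03},{"dp":[0,0,0],"twist":0,"fingers":0.03}]'
python3 - <<'E'
from h import *
from plant import robot
W=robot.get_image("wrist");S=robot.get_image("side")
print(proj(W,[.5427,-.0995,.132]))
w=W["img"][150:300,150:350];s=S["img"][160:250,215:335]
cv2.imwrite("pics/w4.png",cv2.cvtColor(np.hstack([cv2.resize(w,(400,300),interpolation=cv2.INTER_CUBIC),cv2.resize(s,(400,300),interpolation=cv2.INTER_CUBIC)]),cv2.COLOR_RGB2BGR))
E
```

```text
t: 18.83
ee_pos: [0.5428, -0.0995, 0.1298]
tcp_rot: [-180.0, -0.0, -23.3]
wrist_force: [0.1, 1.0, 0.3]
grip_width: 0.0303
grip_force: 0.0
-23.3 0.0 [0.1 1.  0.3] [ 0.03  0.03 -0.02]
t: 19.25
ee_pos: [0.5443, -0.0999, 0.2208]
tcp_rot: [-179.9, -0.5, -23.6]
wrist_force: [1.1, -0.3, -0.2]
grip_width: 0.0298
grip_force: 0.0
t: 19.67
ee_pos: [0.5423, -0.0994, 0.2136]
tcp_rot: [180.0, 0.1, -23.5]
wrist_force: [0.3, 0.0, 0.3]
grip_width: 0.0297
grip_force: 0.0
[255.29085276 198.8513261 ]
```

View pics/w4.png

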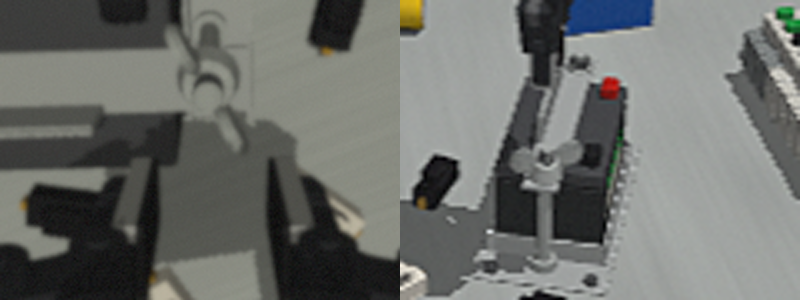

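The bar lies along the tray with its slot on the stud, and the nut at (208,85) is seated on it. The fuses haven't moved and the gripper is clear, so I'm handing in.

```bash
python3 -c "
from plant import robot
print(robot.finish_job())"
```

```text
the job is handed in; nothing more can be done
None
```

I pushed the bar fully home on the stud, ran the wing nut down to its stop in two strokes, and handed the job in at about 20 s; the hand-in call gave no verdict.

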